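Gauge the groove and park by colour

ROBOT

A 6-joint arm with a two-finger parallel gripper is mounted at the origin on the work surface. World frame = base frame: x ahead of the robot, y to its left, z up, the work surface at z = 0. Lengths are in m, angles in rad, forces in N, time in s.
With the tool pointing down it reaches from about 0.25 to 0.725 m from the base axis. Payload 4 kg.
Tool frame: the origin (TCP) lies on the centre line of the jaws, within the pads' length; the fingertips stand 17 mm ahead of it and the grasp point (between the pads) lies 2 mm behind it; z points along the fingers, y is the line along which they close (so a half turn about z gives the same grasp; the last joint's range is limited). The gripper opens to 85 mm and grips with 20 to 120 N. Pads are 22 mm wide; open, the fingers measure 114 mm over their backs; the gripper's body (76 mm by 85 mm) begins 54 mm behind the grasp point. The pads swing forward as they close: fully open they stand 13 mm farther back than shut.
Start: joints at [-1.206, 0.241, 0.005, 1.335, 0, 1.571], TCP at [0.178, -0.467, 0.248] pointing down, gripper open.
Joint ranges: [-2.72, 2.72], [-1.05, 1.87], [-1.09, 1.28], [-1.99, 2.15], [-1.42, 1.44], [-3.14, 3.14]. Speed limits (rad/s): [2.79, 2.79, 3.14, 3.14, 3.14, 3.14].

INTERFACE

Orientations are given as a unit quaternion [x, y, z, w].
In Python, from workcell import get_obs, imaging, order gives the robot as it stands.
- The arm moves only by the tool apply_moves, never from a script. Its argument "targets" is a list that holds one entry, the list of rows, each a list of 5 numbers: the shift along the world's x, y, z in units of 40 mm (1.0 is 40 mm), then the turn about the world's z in degrees, then the gripper command: -1 is shut, 1 is fully open, values between are in proportion. In form: [[[dx, dy, dz, turn, fingers], ...]]. A call has 1 to 8 rows; each row shifts and turns the commanded pose from where the row before left it; what a row does not reach is not made up. A row lasts 1/12 s, in which the tool goes at most 41.7 mm and 7.16 degrees, less where a joint would pass 70% of its speed; a pose out of reach is approached as far as the arm can. A call is refused whole if a number of a shift passes 1 or a number of a turn 7.16, either way. A call with a gripper value outside its range is refused whole. The fingers move at their own pace and stop on an object; the grip force is fixed at half the most. Time passes only in rows, so rows that do not move let the fingers close. It gives the time, the measured TCP pose, the force, the opening and the grip force at its end, in the units of the state.
- get_obs(): the state, without advancing time (a new reading comes with each control period).
- imaging.camera(name): name is "scene" or "side" or "wrist"; returns (picture, depth): 400x640x3 uint8, blue, green, red; 400x640 float32, m along the optical axis (not along the pixel's ray), 0 where there is no reading.
- imaging.get_calibration(name): a dict with "camera_matrix" (3x3 intrinsics, pixels), "eye" and "rotation" of the camera in the world; the wrist camera has in their place "hand_eye" (4x4, takes a point from camera to tool coordinates, whose origin is the TCP and whose axes are the flange's). Camera axes: x right, y down, z forward; pixel columns grow to the right and rows downward; lengths in m; the calibration is good to about 2 mm. A picture is of the moment at which its call begins: read the wrist's pose just before it. get_calibration takes no time and is no camera call.
- order.job_done(): hands the job in; it is judged then, once.
The state is a dict: "clock": time; "joint_pos": joint angles; "joint_vel": joint speeds; "tau": joint torques, N m; "eef_pos": TCP position; "tool_rot": TCP orientation; "ft_force": force on the tool from outside, world axes, zero at the start; "ft_torque": the same for the moment, N m; "grip_width": finger opening in m; "grasp_force": force on a finger pad.
Only numpy, scipy, OpenCV 4.12 (cv2) and the standard library are available. Lean on these libraries where they do the work, as an engineer would, in place of code of your own. Each camera call takes 0.05 s, during which the arm holds its last target. There are 200 camera calls.

TASK

Take the depth gauge from its plain wooden block and feel with a light touch of its sprung pin for the groove between the two plywood strips in the tray, then gently push the gauge down until its foot sits flat over the groove, and hold it a moment. Read on its side which coloured band the orange drag pointer was pushed to (only the groove itself may push it there), and stand the gauge upright on the parking block of that colour, pin in the hole and foot flat. Leave everything else alone.

Things in the scene. Friction and masses are not known exactly. Their poses are not given: they have to be found in the camera images.
- gauge_ref (a point): The depth gauge, a loose upright tool of about 220 g; this point: centre of its foot's underside, z up the column, x towards the face with the coloured scale. Foot: steel disc 46 mm across, 8 mm thick. Column: 24 x 24 mm, 8 to 70 mm above this point. A sprung pin hangs out below. It starts standing on the plain block, pin free in the hole.
- gauge_grip (a point): Middle of the column 58 mm above the foot's underside: the place to grip, by the two faces across the gauge's y axis (the scale face, +x, carries the pointer, which sticks out to 18 mm from the axis). The black cap on top is 75 mm above the foot's underside and rises by up to 26 mm as the pin is pushed in.
- foot: The gauge's foot, the 46 mm disc; its origin is the same point as gauge_ref. It must never be pressed on the strips with more than 25 N, nor be dropped or banged down anywhere (60 N).
- pin: The pin: 5 mm across, round, square-ended, hanging 26 mm below the foot on its axis, sliding up into the gauge against a spring; origin at the middle of its lower end. It must not be loaded with more than 15 N, down or sideways.
- home: Plain wooden block on which the gauge starts: 56 x 56 mm, 34 mm high, 16 mm square hole through the middle. Origin under the middle of the hole at table height. Fixed.
- plunger (a joint): How far the sprung pin is pushed up into the gauge, m: 0 when hanging out 26 mm, 0.026 when flush with the foot. The spring pushes with 1.5 N at 0, rising by 150 N/m. With the foot flat on the strips and the pin on the groove's floor, groove depth = 0.026 - plunger.
- pointer (a joint): Orange drag pointer on the scale, m: pushed up by the pin's lug, it stays at the farthest the pin was ever pushed in; 0 at the start. Blue band 0.005 to 0.010, yellow to 0.015, red to 0.021; within 0.0008 of a limit either colour is right. Grooves push it to 0.0065 to 0.0195: pushing the pin in over 0.006 elsewhere than in the groove spoils the reading.
- lug_top (a point): Top of the pin's lug, which carries the pointer up; it moves with the pin.
- pointer_under (a point): Underside of the orange pointer, which the lug touches. Pointer and lug are together while the pin is pushed in as far as it has ever been.
- tray: Fixed wooden tray, 134 x 124 mm, 18 mm high. In it two fixed plywood strips, 42 x 110 mm, tops 32 mm above this origin (centre of the tray's underside). Between them a groove along the tray's y axis, 9 mm wide, open at both ends, 6.5 to 19.5 mm deep. Its centre line is anywhere from x = -15 to +15 mm in the tray's frame and is not measured.
- bay_red: red parking block: plywood, 56 x 56 mm, 34 mm high, red top, 16 mm square hole down its middle for the pin. On its +x side, 28 to 50 mm from the hole, a red acrylic triangle leans in a low slot, its top about 48 mm above the table. Origin: under the middle of the hole, at table height. Fixed.
- bay_yellow: yellow parking block: plywood, 56 x 56 mm, 34 mm high, yellow top, 16 mm square hole down its middle for the pin. On its +x side, 28 to 50 mm from the hole, a yellow acrylic square leans in a low slot, its top about 48 mm above the table. Origin: under the middle of the hole, at table height. Fixed.
- bay_blue: blue parking block: plywood, 56 x 56 mm, 34 mm high, blue top, 16 mm square hole down its middle for the pin. On its +x side, 28 to 50 mm from the hole, a blue acrylic disc leans in a low slot, its top about 48 mm above the table. Origin: under the middle of the hole, at table height. Fixed.
- frog: Bystander to leave alone: green ceramic frog, 65 mm wide and 65 mm high; loose. Origin in the middle of its underside.
- toy_hammer: Bystander to leave alone: chunky wooden hammer toy lying down, head 45 x 75 x 45 mm, handle 130 mm long; loose. Origin in the middle of its underside.
- pencil_cup: Bystander to leave alone: blue ceramic cup, 72 mm across, 90 mm high; loose. Origin in the middle of its underside.
- plate_green: Bystander to leave alone: green square acrylic plate lying flat, 50 x 50 x 8 mm; loose. Origin in the middle of its underside.
- plate_orange: Bystander to leave alone: orange acrylic disc lying flat, 60 mm across, 8 mm thick; loose. Origin in the middle of its underside.
- toy_block: Bystander to leave alone: 36 mm wooden toy block; loose. Origin in the middle of its underside.

How it is judged:
By the outcome, as a careful person would: the job done as asked, in the order asked, and still so for the second after the job is handed in, with the robot touching nothing.
It also fails if it takes over 58 s, if anything falls off the work surface, if the arm or the gripper's body presses on something with over 40 N, if the wrist force passes 120 N, or if a joint passes its speed limit or range.

## Working session

There is one attempt and no reset: what is moved stays moved. The work goes in short steps, Python scripts to look and compute and a tool call to move; the robot and the scene stay as the last step left them, time stands still between calls to the robot, and variables do not carry over. Pictures are saved under pics/ and viewed, at most 13 in all, crops included, and the job is handed in when it is done.

Besides the shell and the picture viewer there is one more tool, called after "Call:" as name(argument=value, ...) on one line, values as JSON. apply_moves: Moves the arm, as the interface text tells. Its arguments: {"type":"object","properties":{"targets":{"type":"array","items":{"type":"array","items":{"type":"array","items":{"type":"number"}}}}},"required":["targets"]}

```bash
mkdir -p pics
cat > h.py <<'E'
import numpy as np, cv2
from scipy.spatial.transform import Rotation as R
from workcell import get_obs, imaging, order
def grab(n):
    o=get_obs(); p,d=imaging.camera(n); c=imaging.get_calibration(n); K=np.array(c["camera_matrix"])
    if n=="wrist":
        T=np.eye(4); T[:3,:3]=R.from_quat(o["tool_rot"]).as_matrix(); T[:3,3]=o["eef_pos"]; T=T@np.array(c["hand_eye"])
    else:
        T=np.eye(4); T[:3,:3]=np.array(c["rotation"]); T[:3,3]=c["eye"]
    return p,d,K,T
def cloud(d,K,T):
    v,u=np.mgrid[:d.shape[0],:d.shape[1]]
    P=np.stack([(u-K[0,2])/K[0,0]*d,(v-K[1,2])/K[1,1]*d,d],-1)
    W=P@T[:3,:3].T+T[:3,3]; W[d<=0]=np.nan; return W
E
python3 - <<'E'
from h import *
for n in("scene","side"):
    p,d,K,T=grab(n); cv2.imwrite(f"pics/{n}0.png",p); np.savez(f"{n}0.npz",p=p,d=d,K=K,T=T); print(n,T.round(3).tolist(),K[0,0])
o=get_obs();print(o)
E
```

```text
Traceback (most recent call last):
  File "h.py", line 9, in grab
    T=np.eye(4); T[:3,:3]=np.array(c["rotation"]); T[:3,3]=c["eye"]
                 ~^^^^^^^
ValueError: could not broadcast input array from shape (4,) into shape (3,3)
```

```bash
sed -i 's/T\[:3,:3\]=np.array(c\["rotation"\])/T[:3,:3]=R.from_quat(c["rotation"]).as_matrix()/' h.py
python3 - <<'E'
from h import *
for n in("scene","side"):
    p,d,K,T=grab(n); cv2.imwrite(f"pics/{n}0.png",p); np.savez(f"{n}0.npz",p=p,d=d,K=K,T=T); print(n,T.round(3).tolist(),K[0,0])
o=get_obs();print(o)
E
```

```text
scene [[0.858, 0.322, -0.4, 0.991], [0.513, -0.517, 0.685, -0.692], [0.014, -0.793, -0.609, 0.715], [0.0, 0.0, 0.0, 1.0]] 390.9237931582687
side [[-0.995, -0.077, 0.062, 0.525], [-0.097, 0.621, -0.778, 0.746], [0.021, -0.78, -0.625, 0.693], [0.0, 0.0, 0.0, 1.0]] 468.3255090168523
{'clock': 0.15, 'joint_pos': array([-1.20598187e+00,  2.41276410e-01,  4.03987263e-03,  1.33519689e+00,
       -5.27640134e-06,  1.57079619e+00]), 'joint_vel': array([ 2.11617156e-04, -2.17448814e-03,  3.35328718e-03,  1.31429780e-03,
       -1.27482841e-03,  3.86181540e-05]), 'tau': array([ 8.75649075e-04, -3.72635543e+01,  2.52638930e+01,  1.23991520e-02,
       -7.69681287e-05, -5.16064460e-06]), 'eef_pos': array([ 0.17822691, -0.46667747,  0.24760158]), 'tool_rot': array([ 9.83409535e-01,  1.81397398e-01, -1.51077514e-04, -8.04493254e-04]), 'ft_force': array([-0.06070559,  0.43952162, -0.50759965]), 'ft_torque': array([-0.02837003, -0.01624186,  0.04443666]), 'grasp_force': 0.0, 'grip_width': 0.08576372402980717}
```

View pics/scene0.png

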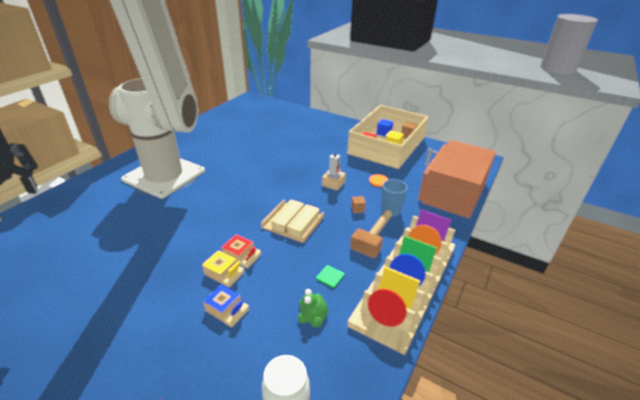

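View pics/side0.png

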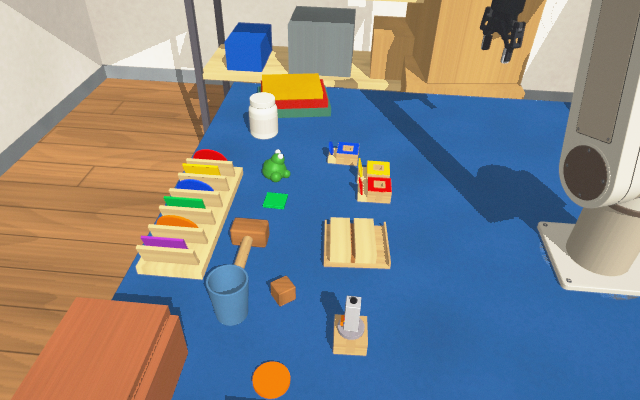

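Scene: the gauge is on home at side px (350,325), the tray at (357,243), and the bays are blue (345,150), yellow (377,168) and red (378,187). Next I measure the tops with depth.

Run:
```python
from h import *
H=np.zeros((600,600),np.float32)  # 1mm: x 0.2..0.8, y -0.3..0.3
import pickle
ims=[]
for n in("scene","side"):
    z=np.load(f"{n}0.npz"); W=cloud(z["d"],z["K"],z["T"]); np.save(n+"W.npy",W)
    img=np.zeros((600,600,3),np.uint8)
    m=(W[...,2]>-.02)&(W[...,2]<.16)
    # median ground height
    g=W[(abs(W[...,2])<.01)]; print(n,"ground",np.median(g[:,2]))
    P=W[m];C=z["p"][m]; 
    r=((.75-P[:,0])*800).astype(int); c=((.35-P[:,1])*800).astype(int)
    ok=(r>=0)&(r<600)&(c>=0)&(c<600); 
    o=np.argsort(P[ok,2]); r,c,C=r[ok][o],c[ok][o],C[ok][o]
    img[r,c]=C; ims.append(cv2.dilate(img,np.ones((3,3))))
    # top clusters
    for lo,hi,nm in((.028,.040,"top"),(.09,.15,"high")):
        k=((W[...,2]>lo)&(W[...,2]<hi)&(W[...,0]>.15)&(W[...,0]<.8)&(abs(W[...,1])<.45)).astype(np.uint8)
        N,L,S,_=cv2.connectedComponentsWithStats(k)
        for i in range(1,N):
            if S[i,4]>25:
                Q=W[L==i]; (cx,cy),(w,h),a=cv2.minAreaRect(Q[:,:2].astype(np.float32))
                print(n,nm,S[i].tolist(),Q.mean(0).round(3).tolist(),"rect",round(cx,4),round(cy,4),round(w,3),round(h,3),round(a,1))
cv2.imwrite("pics/top.png",cv2.resize(np.hstack(ims),(800,400),interpolation=cv2.INTER_AREA))
```

```text
scene ground -0.00152630470880466
scene top [323, 172, 23, 11, 123] [0.512, 0.246, 0.033] rect 0.506 0.2562 0.056 0.061 1.7
scene top [420, 190, 9, 6, 31] [0.786, 0.311, 0.034] rect 0.7859 0.3115 0.007 0.028 85.4
scene top [352, 196, 14, 10, 103] [0.634, 0.171, 0.033] rect 0.6336 0.173 0.035 0.039 36.0
scene top [272, 200, 32, 25, 351] [0.486, 0.018, 0.03] rect 0.4851 0.0199 0.045 0.113 4.0
scene top [382, 200, 22, 10, 68] [0.727, 0.198, 0.034] rect 0.727 0.2025 0.061 0.026 19.3
scene top [288, 205, 32, 26, 372] [0.537, 0.02, 0.03] rect 0.5367 0.0234 0.044 0.114 4.2
scene top [370, 210, 21, 26, 145] [0.728, 0.114, 0.031] rect 0.728 0.1137 0.023 0.127 4.8
scene top [222, 235, 32, 22, 359] [0.456, -0.163, 0.032] rect 0.4538 -0.1615 0.058 0.059 89.1
scene top [351, 238, 32, 13, 128] [0.734, 0.011, 0.035] rect 0.7343 0.0119 0.08 0.034 26.5
scene top [203, 251, 33, 24, 406] [0.458, -0.233, 0.032] rect 0.4562 -0.2321 0.057 0.059 89.2
scene top [228, 264, 12, 11, 28] [0.504, -0.234, 0.034] rect 0.5033 -0.2323 0.037 0.004 86.1
scene top [204, 285, 37, 29, 539] [0.537, -0.314, 0.032] rect 0.5
[... 1181 characters left out ...]
 23, 345] [0.632, 0.179, 0.035] rect 0.6325 0.1767 0.036 0.038 37.7
side top [218, 286, 22, 8, 93] [0.728, 0.198, 0.035] rect 0.7275 0.1988 0.038 0.011 17.3
side top [213, 302, 35, 15, 124] [0.711, 0.246, 0.034] rect 0.7137 0.2424 0.059 0.023 15.9
side top [334, 314, 34, 33, 490] [0.503, 0.269, 0.034] rect 0.5038 0.2583 0.056 0.058 1.7
side top [163, 342, 23, 58, 171] [0.77, 0.367, 0.034] rect 0.7706 0.3649 0.002 0.101 0.0
side high [254, 92, 21, 19, 315] [0.774, -0.407, 0.106] rect 0.7733 -0.4143 0.052 0.07 0.3
side high [345, 295, 16, 19, 261] [0.504, 0.262, 0.103] rect 0.5046 0.2588 0.024 0.026 1.7
side high [120, 305, 60, 95, 2404] [0.783, 0.386, 0.11] rect 0.7846 0.3795 0.141 0.031 90.0
```

Call:
apply_moves(targets=[[[0.34,0.754,0,-0.87,1],[0.34,0.754,0,-0.87,1],[0.34,0.754,0,-0.87,1],[0.34,0.754,0,-0.87,1],[0.34,0.754,0,-0.87,1],[0.34,0.754,0,-0.87,1],[0.34,0.754,0,-0.87,1],[0.34,0.754,0,-0.87,1]]])

```text
clock: 0.82
eef_pos: [0.2872, -0.2242, 0.2482]
tool_rot: [0.993, 0.121, -0.0, -0.0]
ft_force: [-0.0, -0.2, -0.2]
grip_width: 0.0854
grasp_force: 0.0
```

Call:
apply_moves(targets=[[[0.34,0.754,0,-0.87,1],[0.34,0.754,0,-0.87,1],[0.34,0.754,0,-0.87,1],[0.34,0.754,0,-0.87,1],[0.34,0.754,0,-0.87,1],[0.34,0.754,0,-0.87,1],[0.34,0.754,0,-0.87,1],[0.34,0.754,0,-0.87,1]]])

```text
clock: 1.48
eef_pos: [0.3961, 0.0171, 0.2482]
tool_rot: [0.998, 0.061, -0.0, 0.0]
ft_force: [0.4, -0.4, 0.4]
grip_width: 0.0854
grasp_force: 0.0
```

Run:
```python
from h import *
p,d,K,T=grab("wrist"); cv2.imwrite("pics/w1.png",p); np.savez("w1.npz",p=p,d=d,K=K,T=T)
o=get_obs(); print(o["clock"],o["eef_pos"],o["tool_rot"]); print(T.round(3))
```

```text
1.5333 [0.39872529 0.02152189 0.24823773] [ 0.99801058  0.06299823  0.00133902 -0.00207523]
[[ 0.122 -0.958 -0.26   0.462]
 [-0.993 -0.118 -0.032  0.025]
 [ 0.     0.262 -0.965  0.374]
 [ 0.     0.     0.     1.   ]]
```

View pics/w1.png

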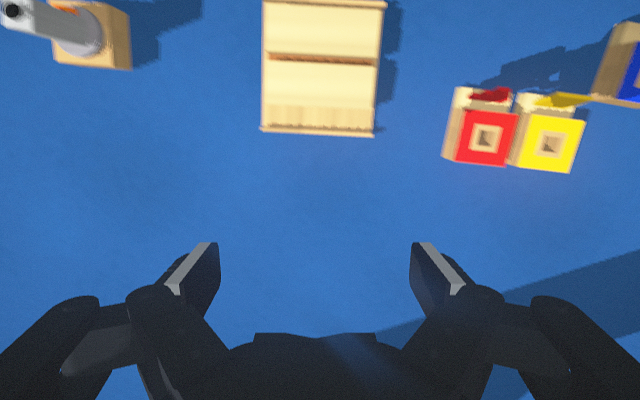

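Wrist view: groove at rows 52-62 (px 322,57), red hole (486,139), yellow hole (550,144), gauge top-left (60,20) with the orange pointer on its upper (+x) side.

Run:
```python
from h import *
z=np.load("w1.npz"); p=z["p"];W=cloud(z["d"],z["K"],z["T"])
g=W[np.abs(W[...,2])<.012]; print("ground",np.median(g[:,2]))
k=((W[...,2]>.026)&(W[...,2]<.042)).astype(np.uint8)
N,L,S,_=cv2.connectedComponentsWithStats(k)
for i in range(1,N):
    if S[i,4]>150:
        Q=W[L==i]; (cx,cy),(w,h),a=cv2.minAreaRect(Q[:,:2].astype(np.float32)); print(S[i].tolist(),np.median(Q[:,2]).round(4),[round(t,4) for t in(cx,cy,w,h,a)])
# groove edges: rays at plane z=.032
K,T=z["K"],z["T"]
def ray(u,v,h):
    r=T[:3,:3]@np.array([(u-K[0,2])/K[0,0],(v-K[1,2])/K[1,1],1]); return (T[:3,3]+r*(h-T[2,3])/r[2])[:2]
gray=p.astype(int).sum(2)
for u in(275,300,325,350,370):
    print(u,gray[48:70,u].tolist(),[ray(u,v,.032).round(4).tolist() for v in(52,62)])
for u,v,n in((486,139,"redhole"),(550,144,"yelhole")): print(n,ray(u,v,.034).round(4))
```

```text
ground 0.0006586288666224072
[51, 1, 69, 69, 1980] 0.0345 [0.5029, 0.258, 0.0563, 0.0584, 2.5365]
[268, 6, 115, 54, 5368] 0.0325 [0.5345, 0.0244, 0.0426, 0.1102, 4.0087]
[610, 42, 30, 64, 1164] 0.034 [0.53, -0.2862, 0.0627, 0.0265, 23.6168]
[268, 63, 109, 49, 4628] 0.0325 [0.4837, 0.0207, 0.0422, 0.1098, 4.0385]
[481, 90, 31, 12, 188] 0.0344 [0.4978, -0.1599, 0.0082, 0.0271, 0.1682]
[542, 95, 46, 13, 249] 0.0346 [0.4986, -0.231, 0.0382, 0.0078, 84.0313]
[452, 110, 69, 59, 2845] 0.0346 [0.4526, -0.1605, 0.0561, 0.0574, 0.7582]
[515, 116, 72, 59, 2909] 0.0346 [0.455, -0.2313, 0.0561, 0.0591, 0.2231]
275 [662, 651, 625, 583, 508, 463, 447, 443, 446, 440, 419, 451, 560, 628, 665, 678, 680, 676, 677, 681, 682, 685] [[0.5109, 0.0708], [0.5017, 0.07]]
300 [659, 662, 659, 639, 605, 552, 470, 432, 414, 382, 348, 307, 310, 437, 558, 636, 668, 671, 676, 674, 676, 678] [[0.514, 0.0461], [0.5048, 0.0451]]
325 [658, 657, 653, 659, 648, 621, 572, 492, 442, 412, 367, 346, 287, 272, 356, 516, 610, 658, 670, 673, 673, 676] [[0.517, 0.0213], [0.5078, 0.0201]]
350 [648, 655, 650, 655, 652, 649, 636, 586, 515, 450, 427, 396, 356, 329, 289, 292, 421, 552, 635, 662, 665, 666] [[0.5201, -0.0034], [0.5109, -0.0048]]
370 [646, 652, 652, 650, 651, 650, 653, 631, 588, 532, 453, 409, 400, 388, 365, 329, 311, 402, 542, 625, 664, 665] [[0.5225, -0.0233], [0.5134, -0.0248]]
redhole [ 0.4529 -0.1597]
yelhole [ 0.4561 -0.2288]
```

Call:
apply_moves(targets=[[[0.34,0.754,0,-0.87,1],[0.34,0.754,0,-0.87,1],[0.34,0.754,0,-0.87,1],[0.34,0.754,0,-0.87,1],[0.0,0.3,0,-0.87,1],[0.0,0,0,-0.87,1],[0,0,0,-0.87,1]]])

```text
clock: 2.12
eef_pos: [0.4593, 0.0695, 0.2478]
tool_rot: [0.998, 0.056, -0.003, -0.031]
ft_force: [-0.2, -0.1, 0.3]
grip_width: 0.0854
grasp_force: 0.0
```

Run:
```python
from h import *
p,d,K,T=grab("wrist"); cv2.imwrite("pics/w2.png",p); np.savez("w2.npz",p=p,d=d,K=K,T=T)
o=get_obs(); print(o["clock"],o["eef_pos"],o["tool_rot"])
W=cloud(d,K,T)
for lo,hi in((.026,.042),(.1,.125)):
  k=((W[...,2]>lo)&(W[...,2]<hi)).astype(np.uint8)
  N,L,S,_=cv2.connectedComponentsWithStats(k)
  for i in range(1,N):
    if S[i,4]>100:
        Q=W[L==i]; (cx,cy),(w,h),a=cv2.minAreaRect(Q[:,:2].astype(np.float32)); print(S[i].tolist(),np.median(Q[:,2]).round(4),[round(t,4) for t in(cx,cy,w,h,a)])
```

```text
2.1667 [0.45928113 0.06862585 0.24801252] [ 0.99797339  0.05571142 -0.00275061 -0.03062319]
[229, 0, 23, 11, 158] 0.0346 [0.6121, 0.1732, 0.0073, 0.0204, 11.9745]
[129, 80, 58, 58, 1421] 0.0346 [0.5028, 0.2578, 0.056, 0.0574, 2.5408]
[325, 81, 112, 47, 4602] 0.0326 [0.5345, 0.0243, 0.0421, 0.1102, 4.0181]
[323, 132, 107, 45, 4119] 0.0326 [0.4836, 0.0207, 0.0423, 0.1103, 4.0991]
[533, 159, 33, 7, 128] 0.0352 [0.4976, -0.1595, 0.0073, 0.0272, 0.2651]
[597, 164, 43, 9, 147] 0.0339 [0.4994, -0.2306, 0.0375, 0.0068, 87.6346]
[502, 174, 73, 57, 2899] 0.0346 [0.4526, -0.1607, 0.0566, 0.058, 0.6484]
[566, 180, 74, 58, 3043] 0.0346 [0.4551, -0.2309, 0.0566, 0.0587, 0.5772]
[99, 94, 31, 32, 855] 0.1046 [0.5032, 0.2572, 0.0247, 0.0241, 88.6068]
```

View pics/w2.png

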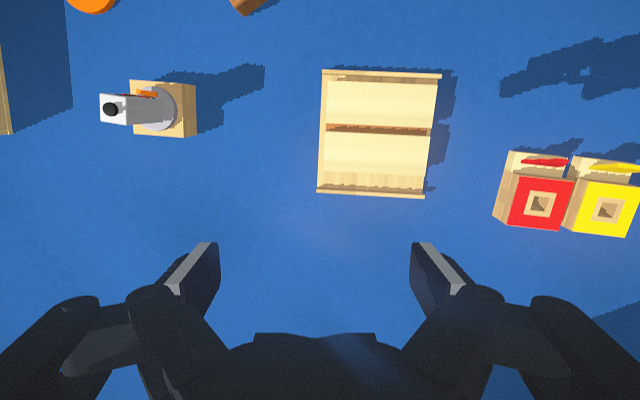

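Run:
```python
from h import *
o=get_obs(); print(o["joint_pos"].round(3),o["joint_vel"].round(3),R.from_quat(o["tool_rot"]).as_matrix().round(3))
```

```text
[ 0.11   0.172 -0.084  1.317  0.061  3.14 ] [ 0.003 -0.009 -0.002 -0.003  0.005  0.   ] [[ 0.994  0.111 -0.009]
 [ 0.111 -0.992  0.061]
 [-0.002 -0.061 -0.998]]
```

The last joint hit its limit at 3.14, so I turn the other way. A full turn puts the wrist camera on the scale side.

Call:
apply_moves(targets=[[[0,0.1,0,7,1],[0,0.2,0,7,1],[0.05,0.2,0,7,1],[0.05,0.2,0,7,1],[0.05,0.2,0,7,1],[0.05,0.2,0,7,1],[0.05,0.2,0,7,1],[0.05,0.2,0,7,1]]])

```text
clock: 2.83
eef_pos: [0.4716, 0.1293, 0.2486]
tool_rot: [0.853, 0.521, -0.017, -0.026]
ft_force: [-0.3, 0.2, -0.6]
grip_width: 0.0854
grasp_force: 0.0
```

Call:
apply_moves(targets=[[[0.05,0.2,0,7,1],[0.05,0.2,0,7,1],[0.05,0.2,0,7,1],[0.05,0.2,0,7,1],[0.05,0.2,0,7,1],[0.05,0.2,0,7,1],[0.05,0.2,0,7,1],[0.05,0.2,0,7,1]]])

```text
clock: 3.5
eef_pos: [0.4877, 0.1933, 0.2487]
tool_rot: [0.509, 0.86, -0.027, -0.016]
ft_force: [0.3, 0.4, 0.2]
grip_width: 0.0853
grasp_force: 0.0
```

Call:
apply_moves(targets=[[[0.05,0.2,0,7,1],[0.05,0.2,0,7,1],[0.05,0.2,0,7,1],[0.05,0.2,0,7,1],[0.05,0.2,0,7,1],[0.05,0.2,0,7,1],[0.05,0.2,0,7,1],[0.05,0.2,0,7,1]]])

```text
clock: 4.17
eef_pos: [0.5039, 0.2572, 0.2487]
tool_rot: [0.045, 0.998, -0.031, -0.001]
ft_force: [-0.0, -0.4, 0.6]
grip_width: 0.0849
grasp_force: 0.0
```

Call:
apply_moves(targets=[[[0,0,0,7,1],[0,0,0,7,1],[0,0,0,7,1],[0,0,0,7,1],[0,0,0,7,1],[0,0,0,7,1],[0,0,0,7,1],[0,0,0,7,1]]])

```text
clock: 4.83
eef_pos: [0.5037, 0.2568, 0.2486]
tool_rot: [-0.429, 0.903, -0.028, 0.013]
ft_force: [-0.3, 1.1, 0.3]
grip_width: 0.0853
grasp_force: 0.0
```

Call:
apply_moves(targets=[[[0,0,0,7,1],[0,0,0,7,1],[0,0,0,7,1],[0,0,0,7,1],[0,0,0,7,1],[0,0,0,7,1],[0,0,0,7,1],[0,0,0,7,1]]])

```text
clock: 5.5
eef_pos: [0.5037, 0.2567, 0.2487]
tool_rot: [0.802, -0.596, 0.018, -0.025]
ft_force: [-0.1, -0.1, -0.6]
grip_width: 0.0855
grasp_force: 0.0
```

Call:
apply_moves(targets=[[[0,0,0,7,1],[0,0,0,7,1],[0,0,0,7,1],[0,0,0,7,1],[0,0,0,7,1],[0,0,0,7,1],[0,0,0,7,1],[0,0,0,7,1]]])

```text
clock: 6.17
eef_pos: [0.5037, 0.2567, 0.2487]
tool_rot: [0.988, -0.15, 0.004, -0.031]
ft_force: [0.3, 0.5, -1.3]
grip_width: 0.0852
grasp_force: 0.0
```

```bash
cat > m.py <<'E'
from h import *
import sys
p,d,K,T=grab("wrist"); n=sys.argv[1]; cv2.imwrite(f"pics/{n}.png",p); np.savez(n+".npz",p=p,d=d,K=K,T=T)
o=get_obs(); M=R.from_quat(o["tool_rot"]).as_matrix(); print(round(o["clock"],2),o["eef_pos"].round(4),"toolx",np.degrees(np.arctan2(M[1,0],M[0,0])).round(2),"down",M[:,2].round(3),o["joint_pos"].round(2))
W=cloud(d,K,T)
for lo,hi in((.026,.042),(.095,.125)):
  k=((W[...,2]>lo)&(W[...,2]<hi)).astype(np.uint8)
  N,L,S,_=cv2.connectedComponentsWithStats(k)
  for i in range(1,N):
    if S[i,4]>150:
        Q=W[L==i]; (cx,cy),(w,h),a=cv2.minAreaRect(Q[:,:2].astype(np.float32)); print(S[i].tolist(),np.median(Q[:,2]).round(4),[round(t,4) for t in(cx,cy,w,h,a)])
E
python3 m.py w3
```

```text
6.22 [0.5039 0.2566 0.2486] toolx -17.02 down [ 0.017  0.059 -0.998] [ 0.45  0.34  0.14  1.33  0.05 -2.4 ]
[25, 0, 25, 32, 342] 0.032 [0.7439, 0.4956, 0.0308, 0.0102, 2.5844]
[345, 0, 50, 51, 1554] 0.0363 [0.6317, 0.1761, 0.036, 0.0363, 38.1331]
[482, 30, 128, 86, 5556] 0.0326 [0.5346, 0.0246, 0.0425, 0.1116, 3.9159]
[493, 83, 125, 80, 5102] 0.0326 [0.4839, 0.021, 0.0428, 0.1114, 4.1111]
[101, 96, 81, 165, 1527] 0.0343 [0.5506, 0.4602, 0.1978, 0.0035, 0.0729]
[0, 113, 69, 28, 259] 0.0341 [0.6446, 0.5572, 0.0008, 0.1036, 0.1001]
[293, 139, 65, 65, 1130] 0.0347 [0.503, 0.2582, 0.0563, 0.0558, 2.4348]
[44, 161, 33, 43, 522] 0.0341 [0.5796, 0.5558, 0.0053, 0.0499, 89.8804]
[0, 232, 49, 40, 550] 0.0343 [0.5201, 0.6454, 0.0656, 0.0339, 39.7047]
[0, 265, 142, 42, 552] 0.0342 [0.4544, 0.6186, 0.0014, 0.2243, 0.0352]
[308, 170, 32, 33, 768] 0.1047 [0.5034, 0.258, 0.024, 0.025, 88.1036]
```

View pics/w3.png

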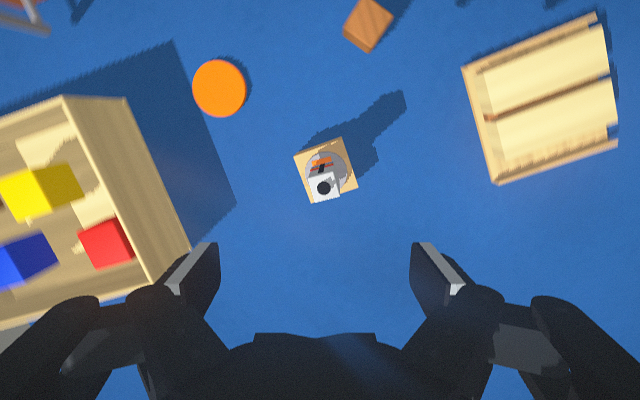

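The tool has picked up a 3.5° tilt from that limit, baked into the commanded pose. I'll try to undo it by pushing gently against the opposite limit, here in free space.

Call:
apply_moves(targets=[[[0,0,0,7,1],[0,0,0,7,1],[0,0,0,7,1],[0,0,0,7,1],[0,0,0,7,1],[0,0,0,7,1],[0,0,0,2,1],[0,0,0,2,1]]])

```text
clock: 6.88
eef_pos: [0.4973, 0.2708, 0.2484]
tool_rot: [0.972, 0.233, -0.006, -0.024]
ft_force: [0.7, 0.2, 0.4]
grip_width: 0.0853
grasp_force: 0.0
```

```bash
cat > s.py <<'E'
from h import *
o=get_obs(); M=R.from_quat(o["tool_rot"]).as_matrix(); print(round(o["clock"],2),o["eef_pos"].round(4),"toolx",np.degrees(np.arctan2(M[1,0],M[0,0])).round(2),"down",M[:,2].round(4),o["joint_pos"].round(3),"F",o["ft_force"].round(2),"w",round(o["grip_width"],4))
E
python3 s.py
```

```text
6.88 [0.4973 0.2708 0.2484] toolx 26.9 down [-0.0231  0.0436 -0.9988] [ 0.474  0.374  0.189  1.387  0.049 -3.137] F [0.69 0.24 0.43] w 0.0853
```

Call:
apply_moves(targets=[[[0,0,0,2,1],[0,0,0,2,1],[0,0,0,2,1],[0,0,0,2,1]]])

```text
clock: 7.22
eef_pos: [0.4777, 0.3052, 0.2484]
tool_rot: [0.961, 0.275, -0.003, -0.009]
ft_force: [0.2, -1.4, -0.3]
grip_width: 0.0855
grasp_force: 0.0
```

```bash
python3 s.py
```

```text
7.22 [0.4777 0.3052 0.2484] toolx 31.9 down [-0.0111  0.0165 -0.9998] [ 0.559  0.375  0.192  1.388  0.02  -3.14 ] F [ 0.16 -1.4  -0.33] w 0.0855
```

Call:
apply_moves(targets=[[[0,0,0,2,1],[0,0,0,2,1],[0,0,0,0,1]]])

```text
clock: 7.47
eef_pos: [0.4669, 0.3216, 0.2483]
tool_rot: [0.955, 0.295, -0.001, -0.003]
ft_force: [0.5, 0.4, 0.1]
grip_width: 0.0856
grasp_force: 0.0
```

```bash
python3 s.py
```

```text
7.47 [0.4669 0.3216 0.2483] toolx 34.32 down [-0.0042  0.0044 -1.    ] [ 0.6    0.376  0.193  1.389  0.006 -3.14 ] F [0.46 0.39 0.11] w 0.0856
```

Call:
apply_moves(targets=[[[0,0,0,1.6,1],[0,0,0,-7,1],[0,0,0,-7,1],[0.3,-0.5,0,-7,1],[0.3,-0.5,0,-7,1],[0.3,-0.5,0,-7,1],[0,-0.15,0,-1.5,1],[0,0,0,0,1]]])

```text
clock: 8.13
eef_pos: [0.5004, 0.2581, 0.2483]
tool_rot: [1.0, -0.014, -0.001, 0.0]
ft_force: [-0.5, 0.2, -0.6]
grip_width: 0.0857
grasp_force: 0.0
```

```bash
python3 s.py; python3 m.py w4
```

```text
8.13 [0.5004 0.2581 0.2483] toolx -1.62 down [-1.3e-03 -6.0e-04 -1.0e+00] [ 0.476  0.368  0.181  1.386  0.    -2.637] F [-0.46  0.18 -0.6 ] w 0.0857
8.18 [0.5    0.2592 0.2483] toolx -1.49 down [-0.001  0.    -1.   ] [ 0.48  0.37  0.18  1.39  0.   -2.64]
[369, 10, 50, 55, 1525] 0.0362 [0.6316, 0.1759, 0.0359, 0.0368, 38.2152]
[97, 25, 45, 196, 1754] 0.0343 [0.5497, 0.4601, 0.1992, 0.0033, 0.1577]
[0, 31, 58, 6, 241] 0.0336 [0.6446, 0.5349, 0.001, 0.0654, 0.2009]
[11, 78, 28, 51, 679] 0.0343 [0.5797, 0.5557, 0.0499, 0.0059, 0.1282]
[477, 108, 112, 50, 4309] 0.0325 [0.5346, 0.0247, 0.0423, 0.1114, 4.1345]
[287, 141, 55, 55, 1200] 0.0346 [0.503, 0.2581, 0.0562, 0.056, 2.3765]
[476, 156, 107, 47, 3932] 0.0325 [0.4837, 0.0211, 0.0429, 0.1116, 4.0492]
[0, 215, 98, 7, 430] 0.0342 [0.4545, 0.5617, 0.0011, 0.1209, 0.0702]
[301, 168, 28, 29, 792] 0.1046 [0.5035, 0.2579, 0.0239, 0.0246, 88.5384]
```

Call:
apply_moves(targets=[[[0.08,-0.02,-0.8,0,1],[0,0,-0.8,0,1],[0,0,-0.8,0,1],[0,0,-0.8,0,1],[0,0,-0.5,0,1],[0,0,-0.26,0,1],[0,0,0,0,1],[0,0,0,0,1]]])

```text
clock: 8.85
eef_pos: [0.5032, 0.2597, 0.0903]
tool_rot: [1.0, -0.012, -0.0, -0.0]
ft_force: [0.2, -0.4, 0.4]
grip_width: 0.085
grasp_force: 0.0
```

```bash
python3 s.py
```

```text
8.85 [0.5032 0.2597 0.0903] toolx -1.39 down [-9.e-04  0.e+00 -1.e+00] [ 0.476  0.484 -0.07   1.017  0.    -2.641] F [ 0.18 -0.41  0.45] w 0.085
```

Call:
apply_moves(targets=[[[0,-0.04,0,0,-0.2],[0,0,0,0,-0.3],[0,0,0,0,-0.4],[0,0,0,0,-0.5],[0,0,0,0,-1],[0,0,0,0,-1],[0,0,0,0,-1],[0,0,0,0,-1]]])

```text
clock: 9.52
eef_pos: [0.5038, 0.2577, 0.0908]
tool_rot: [1.0, -0.013, 0.0, -0.0]
ft_force: [0.2, 0.7, 5.6]
grip_width: 0.0234
grasp_force: 59.8
```

Call:
apply_moves(targets=[[[0,0,0,0,-1],[0,0,0,0,-1],[0,0,0,0,-1],[0,0,0,0,-1]]])

```text
clock: 9.85
eef_pos: [0.5038, 0.2577, 0.0908]
tool_rot: [1.0, -0.013, 0.0, -0.0]
ft_force: [-1.2, -0.3, 6.4]
grip_width: 0.0232
grasp_force: 59.8
```

```bash
python3 s.py; python3 m.py w5 |head -1
```

```text
9.85 [0.5038 0.2577 0.0908] toolx -1.48 down [ 5.e-04  7.e-04 -1.e+00] [ 0.473  0.482 -0.073  1.016  0.    -2.643] F [-1.18 -0.27  6.4 ] w 0.0232
9.9 [0.5038 0.2577 0.0908] toolx -1.48 down [ 0.001  0.001 -1.   ] [ 0.47  0.48 -0.07  1.02  0.   -2.64]
```

View pics/w5.png

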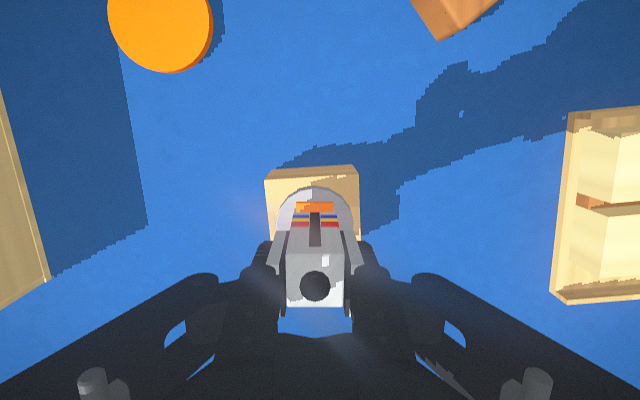

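Gripped at 23 mm; the pointer is at (315,206), below the blue/yellow/red bands at rows 217-225. Now I lift and carry it to the tray.

Call:
apply_moves(targets=[[[0,0,0.1,0,-1],[0,0,0.2,0,-1],[0,0,0.4,0,-1],[0,0,0.5,0,-1],[0,0,0.3,0,-1],[0,0,0,0,-1],[0,0,0,0,-1]]])

```text
clock: 10.48
eef_pos: [0.5034, 0.2574, 0.1502]
tool_rot: [1.0, -0.013, -0.0, -0.0]
ft_force: [0.7, -0.4, -1.9]
grip_width: 0.023
grasp_force: 59.0
```

```bash
python3 s.py
python3 - <<'E'
from h import *
p,d,K,T=grab("side"); cv2.imwrite("pics/s1.png",cv2.resize(p[230:360,280:440],None,fx=4,fy=4))
E
```

```text
10.48 [0.5034 0.2574 0.1502] toolx -1.49 down [-2.e-04  2.e-04 -1.e+00] [ 0.472  0.427  0.009  1.153  0.    -2.643] F [ 0.73 -0.39 -1.93] w 0.023
```

View pics/s1.png

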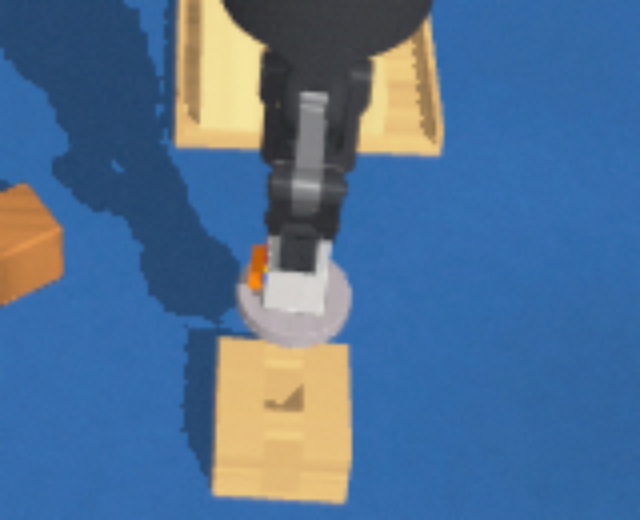

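Lifted cleanly (about 2.2 N weight, upright). On to the groove.

Call:
apply_moves(targets=[[[0.02,-0.5,0,-5,-1],[0.02,-0.8,0,-5,-1],[0.02,-0.9,0,-5,-1],[0.02,-0.9,0,-5,-1],[0.02,-0.9,0,-5,-1],[0.02,-0.9,0,-5,-1],[0.02,-0.7,0,-5,-1],[0,-0.27,0,-5,-1]]])

```text
clock: 11.2
eef_pos: [0.5073, 0.0187, 0.1483]
tool_rot: [0.934, -0.358, -0.002, 0.001]
ft_force: [-0.6, 1.1, -2.9]
grip_width: 0.0231
grasp_force: 59.5
```

Call:
apply_moves(targets=[[[0,0,0,0,-1],[0,0,-0.3,0,-1],[0,0,-0.4,0,-1],[0,0,0,0,-1],[0,0,0,0,-1]]])

```text
clock: 11.62
eef_pos: [0.5072, 0.0231, 0.1203]
tool_rot: [0.936, -0.353, -0.003, 0.001]
ft_force: [-0.3, -0.1, -1.8]
grip_width: 0.0234
grasp_force: 59.2
```

```bash
python3 s.py; python3 m.py w6|head -9
```

```text
11.62 [0.5072 0.0231 0.1203] toolx -41.38 down [-5.4e-03  6.0e-04 -1.0e+00] [ 4.500e-02  3.530e-01 -1.900e-01  1.033e+00  1.000e-03 -2.374e+00] F [-0.32 -0.09 -1.8 ] w 0.0234
11.67 [0.5081 0.0232 0.1213] toolx -41.38 down [-0.003  0.001 -1.   ] [ 0.05  0.35 -0.19  1.03  0.   -2.37]
[0, 0, 44, 52, 1165] 0.03 [0.7205, 0.0849, 0.044, 0.0135, 89.5551]
[70, 0, 42, 21, 518] 0.0342 [0.6881, 0.0411, 0.0201, 0.0036, 83.3776]
[617, 0, 23, 42, 517] 0.0301 [0.4667, -0.2025, 0.0058, 0.0303, 82.3238]
[519, 16, 121, 132, 8838] 0.0345 [0.453, -0.1611, 0.0577, 0.0591, 1.0188]
[524, 19, 30, 30, 212] 0.0354 [0.4995, -0.1566, 0.0058, 0.0217, 11.2498]
[213, 97, 153, 153, 8816] 0.0325 [0.5347, 0.0249, 0.042, 0.1104, 4.0122]
[333, 151, 82, 90, 3689] 0.0325 [0.4858, -0.0076, 0.0428, 0.0525, 3.9935]
[7, 186, 64, 57, 3080] 0.0361 [0.6318, 0.1753, 0.0381, 0.0364, 37.48]
```

View pics/w6.png

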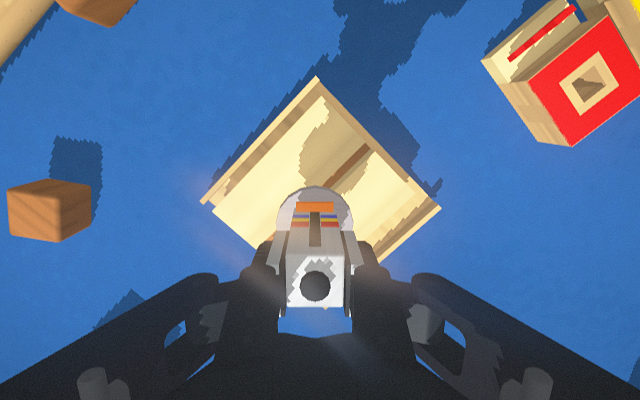

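Wrist view: pointer still below the blue band (315,206); the groove runs under the gauge. Small centring move, then a light touch of at most 4 mm pin travel.

Call:
apply_moves(targets=[[[0.025,0,0,0,-1],[0,0,-0.05,0,-1],[0,0,-0.05,0,-1],[0,0,-0.05,0,-1],[0,0,-0.05,0,-1],[0,0,0,0,-1],[0,0,0,0,-1]]])

```text
clock: 12.25
eef_pos: [0.5096, 0.0225, 0.1137]
tool_rot: [0.935, -0.354, -0.001, -0.0]
ft_force: [0.0, 0.4, -2.0]
grip_width: 0.0231
grasp_force: 59.3
```

```bash
python3 s.py
```

```text
12.25 [0.5096 0.0225 0.1137] toolx -41.49 down [-1.3e-03  5.0e-04 -1.0e+00] [ 4.400e-02  3.610e-01 -1.970e-01  1.014e+00  1.000e-03 -2.374e+00] F [ 0.    0.39 -1.98] w 0.0231
```

Call:
apply_moves(targets=[[[-0.01,0,-0.04,0,-1],[0,0,-0.04,0,-1],[0,0,0,0,-1],[0,0,0,0,-1]]])

```text
clock: 12.58
eef_pos: [0.5093, 0.0225, 0.1106]
tool_rot: [0.935, -0.354, -0.001, -0.0]
ft_force: [0.2, -0.3, -1.9]
grip_width: 0.0233
grasp_force: 59.3
```

```bash
python3 s.py
```

```text
12.58 [0.5093 0.0225 0.1106] toolx -41.49 down [-1.2e-03  5.0e-04 -1.0e+00] [ 4.400e-02  3.640e-01 -2.020e-01  1.006e+00  1.000e-03 -2.374e+00] F [ 0.19 -0.3  -1.94] w 0.0233
```

No contact 4 mm below the strip tops, so the pin is in the groove. Descending.

Call:
apply_moves(targets=[[[0,0,-0.05,0,-1],[0,0,-0.05,0,-1],[0,0,0,0,-1]]])

```text
clock: 12.83
eef_pos: [0.5091, 0.0225, 0.1062]
tool_rot: [0.935, -0.354, -0.001, 0.0]
ft_force: [0.1, -0.2, -1.7]
grip_width: 0.0232
grasp_force: 59.3
```

Call:
apply_moves(targets=[[[0,0,-0.05,0,-1],[0,0,-0.05,0,-1],[0,0,0,0,-1]]])

```text
clock: 13.08
eef_pos: [0.5091, 0.0225, 0.1022]
tool_rot: [0.935, -0.354, -0.001, 0.0]
ft_force: [-0.4, -0.1, -2.0]
grip_width: 0.0229
grasp_force: 59.3
```

Call:
apply_moves(targets=[[[0,0,-0.05,0,-1],[0,0,-0.05,0,-1],[0,0,0,0,-1]]])

```text
clock: 13.33
eef_pos: [0.5096, 0.0225, 0.0986]
tool_rot: [0.935, -0.354, -0.0, -0.0]
ft_force: [0.5, 0.7, 0.3]
grip_width: 0.0229
grasp_force: 59.7
```

Call:
apply_moves(targets=[[[0,0,-0.05,0,-1],[0,0,-0.04,0,-1],[0,0,0,0,-1]]])

```text
clock: 13.58
eef_pos: [0.5096, 0.0225, 0.0951]
tool_rot: [0.935, -0.354, -0.0, -0.0]
ft_force: [-0.3, 0.2, -0.1]
grip_width: 0.0231
grasp_force: 59.8
```

```bash
python3 s.py
```

```text
13.58 [0.5096 0.0225 0.0951] toolx -41.49 down [-3.e-04  6.e-04 -1.e+00] [ 4.400e-02  3.810e-01 -2.230e-01  9.670e-01  1.000e-03 -2.374e+00] F [-0.33  0.22 -0.05] w 0.0231
```

Call:
apply_moves(targets=[[[0,0,-0.04,0,-1],[0,0,-0.04,0,-1],[0,0,-0.03,0,-1],[0,0,0,0,-1]]])

```text
clock: 13.92
eef_pos: [0.5096, 0.0226, 0.0906]
tool_rot: [0.935, -0.354, -0.0, -0.0]
ft_force: [-0.0, -0.4, 0.3]
grip_width: 0.0228
grasp_force: 59.9
```

Call:
apply_moves(targets=[[[0,0,-0.015,0,-1],[0,0,-0.01,0,-1],[0,0,0,0,-1]]])

```text
clock: 14.17
eef_pos: [0.5096, 0.0226, 0.0898]
tool_rot: [0.935, -0.354, -0.0, -0.0]
ft_force: [-0.4, -0.5, 2.2]
grip_width: 0.0235
grasp_force: 59.9
```

```bash
python3 s.py
```

```text
14.17 [0.5096 0.0226 0.0898] toolx -41.48 down [-4.e-04  6.e-04 -1.e+00] [ 4.400e-02  3.870e-01 -2.290e-01  9.550e-01  1.000e-03 -2.374e+00] F [-0.35 -0.48  2.25] w 0.0235
```

Call:
apply_moves(targets=[[[0,0,-0.01,0,-1],[0,0,0,0,-1]]])

```text
clock: 14.33
eef_pos: [0.5096, 0.0226, 0.0894]
tool_rot: [0.935, -0.354, -0.0, -0.0]
ft_force: [-0.9, 0.0, 1.9]
grip_width: 0.0234
grasp_force: 59.9
```

Call:
apply_moves(targets=[[[0,0,-0.01,0,-1],[0,0,0,0,-1]]])

```text
clock: 14.5
eef_pos: [0.5096, 0.0225, 0.089]
tool_rot: [0.935, -0.354, -0.0, -0.0]
ft_force: [1.0, 0.6, 1.2]
grip_width: 0.023
grasp_force: 59.9
```

Call:
apply_moves(targets=[[[0,0,-0.01,0,-1],[0,0,0,0,-1]]])

```text
clock: 14.67
eef_pos: [0.5096, 0.0225, 0.0888]
tool_rot: [0.935, -0.354, -0.0, -0.0]
ft_force: [-0.5, -0.3, 2.9]
grip_width: 0.0231
grasp_force: 60.2
```

Call:
apply_moves(targets=[[[0,0,-0.01,0,-1],[0,0,0,0,-1]]])

```text
clock: 14.83
eef_pos: [0.5097, 0.0226, 0.0888]
tool_rot: [0.935, -0.354, -0.0, -0.0]
ft_force: [-0.8, 0.9, 6.8]
grip_width: 0.0228
grasp_force: 60.7
```

Call:
apply_moves(targets=[[[0,0,-0.008,0,-1],[0,0,0,0,-1],[0,0,0,0,-1],[0,0,0,0,-1],[0,0,0,0,-1],[0,0,0,0,-1],[0,0,0,0,-1],[0,0,0,0,-1]]])

```text
clock: 15.5
eef_pos: [0.5097, 0.0226, 0.0888]
tool_rot: [0.935, -0.354, -0.0, -0.0]
ft_force: [-1.1, 0.1, 8.8]
grip_width: 0.023
grasp_force: 61.1
```

Call:
apply_moves(targets=[[[0,0,0,0,-1],[0,0,0,0,-1],[0,0,0,0,-1],[0,0,0,0,-1],[0,0,0,0,-1],[0,0,0,0,-1]]])

```text
clock: 16.0
eef_pos: [0.5096, 0.0226, 0.0888]
tool_rot: [0.935, -0.354, -0.0, -0.0]
ft_force: [-1.1, 0.8, 8.3]
grip_width: 0.0231
grasp_force: 61.1
```

```bash
python3 m.py w7|head -1
python3 - <<'E'
from h import *
z=np.load("w7.npz");p=z["p"];d=z["d"]; W=cloud(d,z["K"],z["T"])
cv2.imwrite("pics/w7c.png",cv2.resize(p[170:320,240:390],None,fx=4,fy=4,interpolation=cv2.INTER_CUBIC))
o=get_obs();e=o["eef_pos"]
k=np.hypot(W[...,0]-e[0],W[...,1]-e[1])<.006
q=W[k][:,2]; q=q[(q>.09)&(q<.15)]; print(np.percentile(q,[5,25,50,75,95]).round(4),"cap above foot",np.percentile(q,75)-.0326)
E
```

```text
16.05 [0.5097 0.0225 0.0887] toolx -41.49 down [ 0.  0. -1.] [ 0.04  0.39 -0.23  0.95  0.   -2.37]
[0.1021 0.1033 0.1171 0.1179 0.1185] cap above foot 0.08526715021060025
```

View pics/w7c.png

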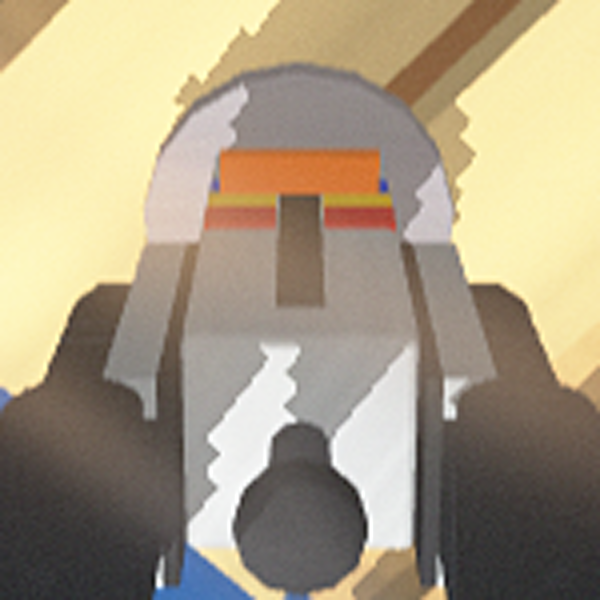

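The pointer now overlaps the blue band. The limit may be close, so I measure it: cap rise relative to the TCP, before versus now, and the pointer's position along the scale.

Run:
```python
from h import *
Wd=[grab("wrist") for _ in range(6)]
c=np.array(imaging.get_calibration("wrist")["hand_eye"])
def tool(d,K): return cloud(d,K,c)   # tool coords
def cap(P):
    k=(np.hypot(P[...,0],P[...,1]+0)<.009)
    q=-P[k][:,2]; q=q[(q>.005)&(q<.05)]; h,b=np.histogram(q,bins=np.arange(.005,.05,.0005)); 
    return np.median(q[q>np.percentile(q,97)-.002]), len(q), [(round(b[i],4),int(h[i])) for i in np.argsort(-h)[:5]]
for n in("w5","w6","w7"):
    z=np.load(n+".npz"); print(n,cap(tool(z["d"],z["K"])))
D=np.median([w[1] for w in Wd],0); p=np.mean([w[0] for w in Wd],0).astype(np.uint8); K=Wd[0][2]
np.savez("w8.npz",p=p,d=D,K=K,T=Wd[0][3]); print("now",cap(tool(D,K)))
for n in("w5","w6","w8"):
    z=np.load(n+".npz");p=z["p"];P=tool(z["d"],z["K"]); hsv=cv2.cvtColor(p,cv2.COLOR_BGR2HSV)
    roi=np.zeros(p.shape[:2],bool); roi[180:260,270:360]=1
    m=roi&(hsv[...,0]>7)&(hsv[...,0]<16)&(hsv[...,1]>170)&(hsv[...,2]>150)
    r,cc=np.where(m); print(n,"orange n",m.sum(),r.min(),r.max(),"toolx",np.median(P[m][:,0]).round(4),"z",np.percentile(P[m][:,2],[5,25,50,75,95]).round(4))
    print([tuple(map(int,hsv[v,297])) for v in range(198,232,1)])
```

```text
w5 (np.float64(0.0186584152852506), 1433, [(np.float64(0.0185), 244), (np.float64(0.0135), 240), (np.float64(0.018), 182), (np.float64(0.014), 173), (np.float64(0.013), 144)])
w6 (np.float64(0.01866402625596461), 1442, [(np.float64(0.0185), 229), (np.float64(0.0135), 212), (np.float64(0.014), 202), (np.float64(0.018), 172), (np.float64(0.013), 163)])
w7 (np.float64(0.028987998941282275), 1948, [(np.float64(0.0135), 331), (np.float64(0.0285), 248), (np.float64(0.029), 239), (np.float64(0.014), 232), (np.float64(0.013), 223)])
now (np.float64(0.02901691789874636), 1960, [(np.float64(0.0135), 620), (np.float64(0.029), 403), (np.float64(0.0285), 302), (np.float64(0.014), 188), (np.float64(0.013), 133)])
w5 orange n 304 202 211 toolx nan z [nan nan nan nan nan]
[(150, 5, 226), (135, 5, 226), (116, 8, 230), (0, 39, 214), (10, 193, 218), (14, 187, 255), (18, 185, 255), (18, 183, 255), (18, 181, 255), (18, 178, 255), (18, 177, 255), (18, 179, 255), (18, 172, 255), (15, 154, 255), (9, 85, 216), (100, 5, 162), (125, 37, 164), (118, 105, 175), (119, 130, 180), (122, 71, 154), (20, 106, 174), (2
[... 690 characters left out ...]
 136, 202), (8, 124, 204), (10, 73, 191), (17, 49, 182), (16, 50, 184), (15, 51, 181), (15, 48, 182)]
w8 orange n 359 208 217 toolx 0.0162 z [0.0246 0.0249 0.0251 0.0253 0.0268]
[(177, 12, 212), (174, 12, 211), (0, 14, 179), (8, 17, 177), (3, 12, 209), (5, 13, 208), (3, 11, 207), (177, 11, 211), (9, 27, 188), (11, 125, 173), (12, 179, 197), (12, 175, 211), (12, 175, 218), (12, 174, 217), (12, 172, 217), (12, 169, 217), (12, 168, 218), (12, 165, 218), (12, 164, 219), (12, 162, 220), (16, 156, 209), (22, 151, 197), (21, 149, 200), (16, 142, 192), (7, 136, 185), (8, 135, 187), (8, 132, 187), (8, 135, 196), (8, 125, 196), (11, 78, 184), (14, 49, 178), (14, 55, 177), (14, 54, 178), (14, 52, 178)]
```

Cap rise is 10.3 mm (±0.5): at the blue/yellow limit, slightly into yellow, so yellow is right. Lift straight up and carry it to the yellow block.

Call:
apply_moves(targets=[[[0,0,0.03,0,-1],[0,0,0.1,0,-1],[0,0,0.25,0,-1],[0,0,0.4,0,-1],[0,0,0.5,0,-1],[0,0,0.4,0,-1],[0,0,0.1,0,-1],[0,0,0,0,-1]]])

```text
clock: 17.02
eef_pos: [0.5099, 0.0225, 0.16]
tool_rot: [0.935, -0.354, 0.0, -0.0]
ft_force: [-0.4, -0.6, -2.7]
grip_width: 0.023
grasp_force: 59.6
```

Call:
apply_moves(targets=[[[-0.1,-0.4,0,0,-1],[-0.2,-0.9,0,0,-1],[-0.2,-0.9,0,0,-1],[-0.2,-0.9,0,0,-1],[-0.2,-0.9,0,0,-1],[-0.2,-0.9,0,0,-1],[-0.16,-0.9,0,0,-1],[-0.1,-0.54,0,0,-1]]])

```text
clock: 17.68
eef_pos: [0.4529, -0.2338, 0.1573]
tool_rot: [0.935, -0.355, -0.002, 0.0]
ft_force: [0.0, -1.0, -2.1]
grip_width: 0.0227
grasp_force: 59.7
```

Call:
apply_moves(targets=[[[0,0,0,0,-1],[0,0,0,0,-1],[0,0,0,0,-1],[0,0,0,0,-1]]])

```text
clock: 18.02
eef_pos: [0.4546, -0.2299, 0.1581]
tool_rot: [0.935, -0.354, -0.002, -0.0]
ft_force: [0.2, 0.9, -2.6]
grip_width: 0.0234
grasp_force: 59.7
```

```bash
python3 s.py; python3 m.py w9|tail -n +2
python3 - <<'E'
from h import *
p,d,K,T=grab("scene"); cv2.imwrite("pics/sc9.png",cv2.resize(p[190:320,170:330],None,fx=4,fy=4,interpolation=cv2.INTER_CUBIC))
z=np.load("w9.npz"); P=cloud(z["d"],z["K"],np.array(imaging.get_calibration("wrist")["hand_eye"])); p=z["p"]
hsv=cv2.cvtColor(p,cv2.COLOR_BGR2HSV); print([tuple(map(int,hsv[v,297])) for v in range(200,230)])
E
```

```text
18.02 [ 0.4546 -0.2299  0.1581] toolx -41.41 down [-0.0026  0.0017 -1.    ] [-0.468  0.319 -0.131  1.124  0.    -2.887] F [ 0.18  0.9  -2.63] w 0.0234
[272, 0, 109, 97, 5735] 0.0346 [0.5347, -0.3116, 0.0563, 0.0563, 87.7411]
[260, 131, 38, 35, 228] 0.0345 [0.4986, -0.2315, 0.0066, 0.0355, 5.2188]
[267, 142, 97, 64, 2632] 0.0347 [0.455, -0.2308, 0.0563, 0.0564, 0.014]
[204, 196, 29, 24, 202] 0.0352 [0.4979, -0.16, 0.008, 0.0267, 0.7654]
[210, 199, 67, 74, 2361] 0.0347 [0.4616, -0.1604, 0.038, 0.0569, 0.6895]
[0, 250, 106, 106, 5195] 0.0325 [0.5345, 0.0245, 0.0425, 0.113, 4.089]
[48, 285, 92, 72, 1573] 0.0324 [0.5038, 0.0149, 0.1063, 0.0273, 78.6872]
[276, 186, 78, 45, 1780] 0.1098 [0.4621, -0.2361, 0.0454, 0.026, 48.6455]
[(3, 15, 192), (4, 29, 150), (7, 18, 189), (177, 13, 224), (175, 13, 222), (177, 11, 223), (7, 28, 201), (11, 130, 182), (13, 196, 206), (13, 190, 223), (13, 189, 225), (12, 188, 225), (12, 176, 227), (13, 183, 226), (12, 181, 226), (12, 176, 226), (12, 174, 227), (12, 171, 230), (16, 175, 218), (21, 165, 210), (21, 165, 207), (15, 159, 197), (6, 146, 198), (6, 150, 192), (7, 150, 192), (5, 153, 204), (6, 138, 205), (8, 83, 191), (12, 54, 180), (9, 55, 186)]
```

View pics/sc9.png

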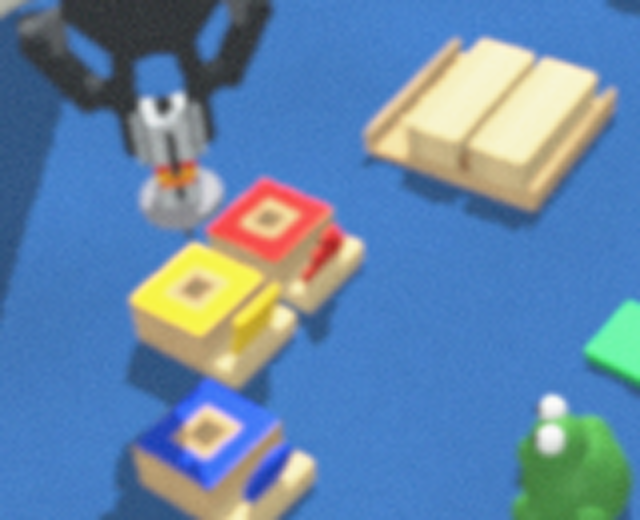

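Pointer and bays are visible; the gauge hangs upright. A quick independent check of pointer travel from its sub-pixel edge in the wrist images.

```bash
python3 - <<'E'
from h import *
c=np.array(imaging.get_calibration("wrist")["hand_eye"])
def edge(p,lo,hi,cols,sgn):
    b=p[...,2].astype(float)-p[...,0]   # R-B : high on orange
    b=b[:,cols].mean(1)[lo:hi]; t=(b.min()+b.max())/2
    i=np.where((b[:-1]<t)&(b[1:]>=t))[0][0]; return lo+i+(t-b[i])/(b[i+1]-b[i])
def z(u,v,K,x):
    r=c[:3,:3]@np.array([(u-K[0,2])/K[0,0],(v-K[1,2])/K[1,1],1]); s=(x-c[0,3])/r[0]; return c[2,3]+r[2]*s
for n in("w5","w6","w7","w8","w9"):
    f=np.load(n+".npz");K=f["K"]
    v=edge(f["p"],196,213,slice(300,331),1); print(n,round(v,2),[round(1e3*z(315,v,K,x),2) for x in(.0175,.018,.0185)])
E
python3 s.py
```

```text
w5 201.35 [np.float64(39.4), np.float64(37.72), np.float64(36.03)]
w6 201.27 [np.float64(39.55), np.float64(37.86), np.float64(36.18)]
w7 207.01 [np.float64(29.18), np.float64(27.6), np.float64(26.02)]
w8 207.03 [np.float64(29.16), np.float64(27.58), np.float64(26.0)]
w9 206.97 [np.float64(29.25), np.float64(27.67), np.float64(26.09)]
18.12 [ 0.455  -0.2298  0.1586] toolx -41.37 down [-0.0016  0.0011 -1.    ] [-0.468  0.318 -0.13   1.124  0.    -2.887] F [-0.48 -0.23 -1.98] w 0.0229
```

Two methods agree on 10.3 mm: yellow. Lowering onto the yellow block.

Call:
apply_moves(targets=[[[0,-0.03,-0.2,0,-1],[0,0,-0.4,0,-1],[0,0,-0.4,0,-1],[0,0,-0.3,0,-1],[0,0,-0.15,0,-1],[0,0,-0.1,0,-1],[0,0,0,0,-1],[0,0,0,0,-1]]])

```text
clock: 18.78
eef_pos: [0.4554, -0.2322, 0.0973]
tool_rot: [0.935, -0.354, -0.0, -0.0]
ft_force: [0.7, 0.3, -1.8]
grip_width: 0.0232
grasp_force: 59.6
```

```bash
python3 s.py
```

```text
18.78 [ 0.4554 -0.2322  0.0973] toolx -41.46 down [-4.e-04  2.e-04 -1.e+00] [-0.472  0.381 -0.217  0.974  0.    -2.89 ] F [ 0.73  0.26 -1.78] w 0.0232
```

Call:
apply_moves(targets=[[[0,0.02,-0.06,0,-1],[0,0,-0.05,0,-1],[0,0,-0.03,0,-1],[0,0,-0.015,0,-1],[0,0,0,0,-1]]])

```text
clock: 19.2
eef_pos: [0.4551, -0.2316, 0.0909]
tool_rot: [0.935, -0.354, -0.0, -0.0]
ft_force: [0.2, -0.2, -1.5]
grip_width: 0.0232
grasp_force: 59.7
```

Call:
apply_moves(targets=[[[0,0,-0.01,0,-1],[0,0,0,0,-1]]])

```text
clock: 19.37
eef_pos: [0.4552, -0.2316, 0.0908]
tool_rot: [0.935, -0.354, -0.0, -0.0]
ft_force: [-1.1, 0.3, 0.5]
grip_width: 0.0232
grasp_force: 60.1
```

Call:
apply_moves(targets=[[[0,0,-0.01,0,-1],[0,0,0,0,-1]]])

```text
clock: 19.53
eef_pos: [0.4552, -0.2316, 0.0908]
tool_rot: [0.935, -0.354, -0.0, -0.0]
ft_force: [-1.7, 1.3, 4.0]
grip_width: 0.0229
grasp_force: 60.7
```

Call:
apply_moves(targets=[[[0,0,0,0,-0.4],[0,0,0,0,-0.3],[0,0,0,0,-0.2],[0,0,0,0,0],[0,0,0,0,0.4],[0,0,0,0,0.7],[0,0,0,0,0.7],[0,0,0,0,0.7]]])

```text
clock: 20.2
eef_pos: [0.455, -0.2315, 0.0899]
tool_rot: [0.935, -0.354, -0.001, -0.0]
ft_force: [0.1, -0.4, -0.3]
grip_width: 0.0724
grasp_force: 0.0
```

Call:
apply_moves(targets=[[[0,0,0,0,0.7],[0,0,0.2,0,0.7],[0,0,0.4,0,0.7],[0,0,0.6,0,0.7],[0,0,0.8,0,0.7],[0,0,0.8,0,0.7],[0,0,0.5,0,0.7],[0,0,0,0,0.7]]])

```text
clock: 20.87
eef_pos: [0.4577, -0.2328, 0.228]
tool_rot: [0.935, -0.354, 0.005, 0.0]
ft_force: [1.2, -0.4, -0.3]
grip_width: 0.0725
grasp_force: 0.0
```

```bash
python3 m.py w10
python3 - <<'E'
from h import *
a=cv2.imread("pics/w10.png")[80:330,200:440]; p,d,K,T=grab("scene"); p2,*_=grab("side")
b=p[190:320,170:330]; s=p2[100:220,310:430]
cv2.imwrite("pics/f.png",np.hstack([cv2.resize(i,(265,300),interpolation=cv2.INTER_CUBIC) for i in(a,b,s)]))
E
```

```text
20.92 [ 0.4567 -0.2323  0.2254] toolx -41.49 down [ 0.005 -0.003 -1.   ] [-0.47  0.27 -0.01  1.28  0.   -2.89]
[98, 0, 42, 14, 356] 0.03 [0.697, -0.2024, 0.0393, 0.0102, 49.689]
[277, 5, 34, 35, 386] 0.0349 [0.5796, -0.313, 0.0356, 0.0087, 88.1547]
[282, 17, 84, 89, 3523] 0.0347 [0.5346, -0.3115, 0.0562, 0.0562, 87.7247]
[278, 141, 76, 62, 1201] 0.0348 [0.4549, -0.2309, 0.0563, 0.0561, 0.1378]
[231, 187, 74, 71, 2561] 0.0347 [0.4524, -0.1602, 0.0563, 0.0573, 0.8593]
[57, 229, 89, 79, 3032] 0.0325 [0.5343, 0.0244, 0.0422, 0.113, 3.9742]
[125, 258, 52, 40, 995] 0.0325 [0.4895, -0.0071, 0.0341, 0.0548, 3.8343]
[301, 180, 30, 32, 897] 0.1046 [0.4554, -0.2312, 0.024, 0.0248, 47.9955]
```

View pics/f.png

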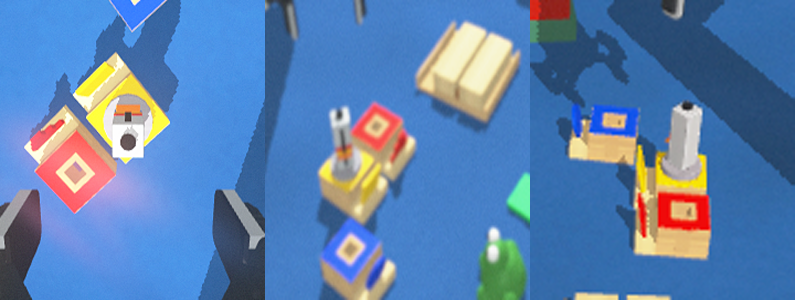

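The gauge stands upright on the yellow block. Its column top is at 0.1046 m, as it was on home, so the foot is flat, and the gripper is clear of it.

Call:
apply_moves(targets=[[[0,0,0,0,0.7],[0,0,0,0,0.7],[0,0,0,0,0.7]]])

```text
clock: 21.27
eef_pos: [0.4543, -0.2312, 0.2207]
tool_rot: [0.935, -0.354, -0.002, -0.0]
ft_force: [0.0, 0.8, 0.4]
grip_width: 0.0727
grasp_force: 0.0
```

```bash
python3 -c "
from workcell import order
print(order.job_done())"
```

```text
the job is handed in; nothing more can be done
None
```

The groove pushed the pointer to about 10.3 mm, just into yellow and close enough to the blue limit that either colour would count, so the gauge now stands upright and foot-flat on the yellow block and the job was handed in at about 21 s, with no verdict returned.

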